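# Set the vase rotator's tailstock and hold its spring quill drawn back

## Robot

A 6-joint arm with a two-finger parallel gripper is mounted at the origin on the work surface. World frame = base frame: x ahead of the robot, y to its left, z up, the work surface at z = 0. Lengths are in mm, angles in rad, forces in N, time in s.
With the tool pointing down it reaches from about 275 to 1000 mm from the base axis. Payload 8.4 kg.
Tool frame: the origin (TCP) lies where the fingers leave the gripper's body, on its centre line; the fingertips stand 73 mm ahead of it and the grasp point (between the pads) lies 54 mm ahead of it (manip.tips_ahead is the distance from the TCP to the fingertips, in mm); z points along the fingers, y is the line along which they close (so a half turn about z gives the same grasp; the last joint's range is limited). The gripper opens to 85 mm and grips with 20 to 120 N. Pads are 22 mm wide; open, the fingers measure 114 mm over their backs; the gripper's body (76 mm by 85 mm) begins 54 mm behind the grasp point. The pads swing forward as they close: fully open they stand 13 mm farther back than shut.
Start: joints at [1.241, 0.353, 1.633, -0, 1.155, -0.002], TCP at [201.224, 591.724, 303.881] pointing down, gripper open.
Joint ranges: [-2.63, 2.63], [-0.92, 2.1], [0.06, 2.66], [-1.3, 4.44], [0, 2.69], [-3.02, 3.02]. Speed limits (rad/s): [2.22, 2.22, 2.79, 3.14, 3.14, 3.14].

## Interface

Orientations are given as a 3x3 rotation matrix whose columns are the frame's x, y, z axes.
In Python, from cell import manip gives the robot as it stands. The module is installed in compiled form; this text tells all that it offers.
- The arm moves only by the tool move_arm, never from a script. Its argument "increments" is a list that holds one entry, the list of rows, each a list of 4 numbers: the shift along the tool's x, y, z in mm, then the turn about the tool's z in rad. In form: [[[tx, ty, tz, roll], ...]]. A call has 1 to 8 rows; each row is the pose to reach, as a shift and turn from the pose commanded when the call began, along the tool's axes at that moment; what a row does not reach only later rows make up. A row lasts 1/8 s, in which the tool goes at most 62.5 mm and 10.7 degrees, less where a joint would pass 70% of its speed; a pose out of reach is approached as far as the arm can. A call with a gripper value outside its range is refused whole. "jaw" is the opening, from 0 (shut) to 1 (fully open), set as the call begins (left out, the last holds). The fingers move at their own pace and stop on an object; "newtons" is the grip in N (left out, the last holds). Time passes only in rows, so rows that repeat a pose let the fingers close. It gives the time, the measured TCP pose, the force, the opening and the grip force at its end, in the units of the state.
- manip.get_state(): the state, without advancing time (a new reading comes with each control period).
- manip.get_image(name): name is "side" or "top" or "wrist"; returns a dict with "color" (384x512x3 uint8, red, green, blue), "range_z" (384x512 float32, mm along the optical axis (not along the pixel's ray), 0 where there is no reading), "K" (3x3 intrinsics, pixels), "R" (3x3) and "t" (3): a world point X has camera coordinates R X + t; the wrist camera has in their place "T_tool_cam" (4x4, takes a point from camera to tool coordinates, whose origin is the TCP and whose axes are the flange's). Camera axes: x right, y down, z forward; pixel columns grow to the right and rows downward; lengths in mm; the calibration is good to about 2 mm. The wrist camera is an equidistant fisheye: a pixel r from the principal point sees the ray r / f radians off the axis. A picture is of the moment at which its call begins: read the wrist's pose just before it.
- manip.sign_off(): hands the job in; it is judged then, once.
The state is a dict: "clock": time; "joint_positions": joint angles; "joint_velocities": joint speeds; "joint_torque": joint torques, N m; "tool_pos": TCP position; "eef_rot": TCP orientation; "force": force on the tool from outside, world axes, zero at the start; "wrist_torque": the same for the moment, N m; "opening": opening from 0.0 (shut) to 1.0 (fully open); "grip_force": force on a finger pad.
Only numpy, scipy, OpenCV 4.12 (cv2) and the standard library are available. Lean on these libraries where they do the work, as an engineer would, in place of code of your own. Each camera call takes 0.05 s, during which the arm holds its last target. There are 200 camera calls.

## Task

I want to mount a vase in the rotator: slide the blue tailstock along the bed until its black pointer stands on the green mark. Then pull the tailstock's black knob straight back against its spring until the whole red ring on the rod stands just clear of the barrel, and keep holding it there, with the pointer still on the green mark, while I put the vase in. Finish while still holding the knob drawn back - do not let go - and leave the pots, paint bottles and brushes standing where they are.

Things in the scene. Friction and masses are not known exactly. Their poses are not given: they have to be found in the camera images.
- rotator: vase rotator fixed to the table: aluminium bed 100 mm wide (x), 580 mm long (y), 30 mm high, with a grey motor headstock 160 mm high at its -y end and a blue tailstock towards its +y end. Origin: centre of the bed's underside, on the table; y runs along the bed from headstock to tailstock, z up. Turned by up to 0.2 rad
- green_mark (a point): centre of the green band on the white scale printed on the bed's top, along its +x edge: 36 mm to +x of the bed's centre line, 32 mm above the table. The band is 10 mm wide along the bed; a blue band lies 50 mm to +y and a yellow one 50 mm to -y of it. Axes as the rotator's
- pointer (a point): tip of the black pointer on the tailstock's foot, over the same scale, 3 mm wide. Axes as the rotator's; the tailstock is at the green mark when this point has the mark's y in the rotator's frame
- tailstock (a joint): place of the tailstock on the bed, m: 0 at the outer (+y) end, growing as it slides towards the headstock (-y), up to 0.150; 0.090 with the pointer at the middle of the green band. A drag shoe holds it wherever it is left: it takes about 14 N to slide it either way
- barrel (a point): middle of the tailstock's blue barrel: a level cylinder 38 mm across and 70 mm long along the bed's y, its axis over the bed's centre line and 105 mm above the table, standing on a web 26 mm wide and a foot whose top is 49 mm above the table. It can be pinched across (along the bed's x) from above. Axes as the rotator's
- quill (a joint): draw of the steel rod through the barrel, m: 0 at rest, growing as the knob is pulled to +y, away from the headstock; stop at 0.050. A spring pulls it back with 3.3 N at 0, 7.2 N at 0.030, 9.8 N at 0.050, and drags on the tailstock alike. A red ring 8 mm wide on the rod, hidden at rest, starts to show at the barrel's +y face at 0.022 and stands just clear of it, as wanted, from 0.030 to 0.038
- pull_knob: black ribbed knob on the +y end of the rod: a level cylinder 30 mm across and 30 mm long along the bed's y, 105 mm above the table; origin at its centre, 78 mm to +y of the barrel's middle at rest (28 mm of bare rod, 14 mm across, between barrel and knob), moving with the rod. It can be pinched across (along the bed's x) from above. Axes as the rotator's
- vase: white bisque vase, 92 mm across the belly, 170 mm tall, standing; origin at the centre of its underside. Not part of the job
- jug: white bisque jug, 86 mm across, 110 mm tall, handle to its +y side, standing; origin at the centre of its underside. Not part of the job
- squeeze_yellow: small yellow squeeze bottle, 38 mm across, 95 mm tall, standing; origin at the centre of its underside. Not part of the job
- squeeze_pink: small pink squeeze bottle, 38 mm across, 95 mm tall, standing; origin at the centre of its underside. Not part of the job
- squeeze_blue: small light-blue squeeze bottle, 38 mm across, 95 mm tall, standing; origin at the centre of its underside. Not part of the job
- brush_pot: dark pot of brushes, 72 mm across and 95 mm tall, the brushes reaching to about 205 mm, standing; origin at the centre of its underside. Not part of the job

How it is judged:
By the outcome, as a careful person would: the job done as asked, in the order asked, and still so for the second after the job is handed in, while the arm keeps its last pose, push and grip.
It also fails if it takes over 45 s, if anything falls off the work surface, if the arm or the gripper's body presses on something with over 40 N, if the wrist force passes 120 N, or if a joint passes its speed limit or range.

## Working session

There is one attempt and no reset: what is moved stays moved. The work goes in short steps, Python scripts to look and compute and a tool call to move; the robot and the scene stay as the last step left them, time stands still between calls to the robot, and variables do not carry over. Pictures are saved under pics/ and viewed, at most 10 in all, crops included, and the job is handed in when it is done.

Besides the shell and the picture viewer there is one more tool, called after "Emit:" as name([rows], argument=value, ...), one row to a line, values as JSON. move_arm: Moves the arm, as the interface text tells. Its arguments: {"type":"object","properties":{"increments":{"type":"array"},"jaw":{"type":"number"},"newtons":{"type":"number"}},"required":["increments"]}

```bash
mkdir -p pics; cat > h.py <<'E'
import numpy as np, cv2
from cell import manip
def save(n,im): cv2.imwrite('pics/'+n,cv2.cvtColor(im,cv2.COLOR_RGB2BGR))
def ray(im,u,v):
    d=np.linalg.inv(im['K'])@[u,v,1.]; R=im['R']
    return -R.T@im['t'], R.T@d
def onplane(im,u,v,z):
    o,d=ray(im,u,v); return o+d*(z-o[2])/d[2]
def px2w(im,u,v):
    o,d=ray(im,u,v); return o+d*im['range_z'][int(v),int(u)]
E
python3 - <<'E'
from h import *
for n in ('top','side'):
    im=manip.get_image(n); save(n+'1.png',im['color']); np.savez(n+'1.npz',**im)
    print(n,im['K'].tolist(),(-im['R'].T@im['t']).round(),im['R'].round(2).tolist())
s=manip.get_state(); print(s)
E
```

```text
top [[498.39721483408107, 0.0, 268.2913294910954], [0.0, 498.39721483408107, 192.6565624681962], [0.0, 0.0, 1.0]] [ 342.  118. 1489.] [[0.02, -1.0, 0.0], [-0.99, -0.02, -0.13], [0.13, 0.0, -0.99]]
side [[385.46893560461746, 0.0, 254.58897982744625], [0.0, 385.46893560461746, 193.71156289810008], [0.0, 0.0, 1.0]] [ 176. -363.  752.] [[0.8, -0.61, -0.0], [-0.45, -0.59, -0.67], [0.4, 0.53, -0.75]]
{'clock': 0.1, 'joint_positions': array([ 1.24063322e+00,  3.53585328e-01,  1.63405318e+00,  1.72213069e-06,
        1.15521752e+00, -2.39792724e-03]), 'joint_velocities': array([-0.00110793, -0.00213548, -0.00237626,  0.00050318,  0.00018059,
        0.00023482]), 'joint_torque': array([-5.61544512e-04, -6.06353760e+01, -3.42816710e+01, -9.97509642e-05,
        3.89112218e-03, -1.03025599e-05]), 'tool_pos': array([201.09371141, 591.4082075 , 303.2354977 ]), 'eef_rot': array([[-9.46763934e-01,  3.21928384e-01, -4.11073813e-04],
       [ 3.21928646e-01,  9.46763180e-01, -1.19463031e-03],
       [ 4.60414617e-06, -1.26336933e-03, -9.99999202e-01]]), 'force': array([ 0.15273533, -0.02405345,  1.29693843]), 'wrist_torque': array([ 0.03955654,  0.05354769, -0.03126396]), 'grip_force': 0.0, 'opening': 0.9997377177272954}
```

View pics/top1.png

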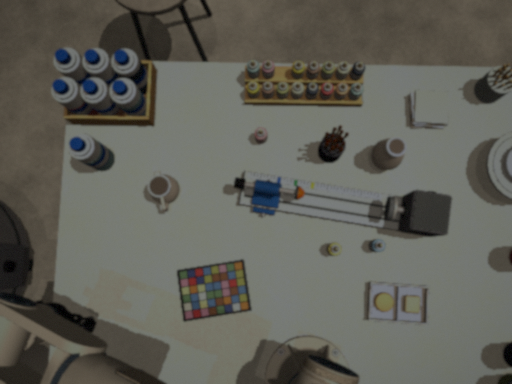

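View pics/side1.png

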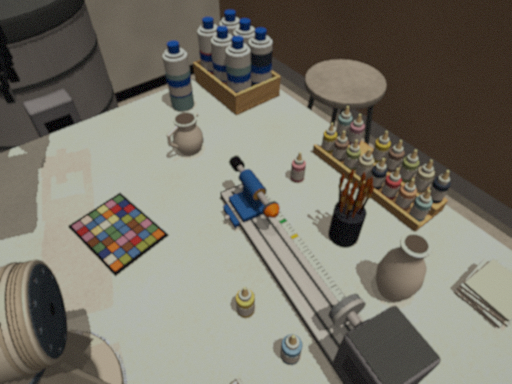

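The top view shows the knob near (240,184), the blue barrel near (265,187), and the headstock near (430,213). The scale is on the upper (+x) edge. The side view shows the green mark near (283,220) and the yellow mark near (293,237).

```bash
python3 - <<'E'
from h import *
out=[]
for n,(x0,y0,x1,y1) in (('top',(225,165,345,225)),('side',(215,145,335,265))):
    im=dict(np.load(n+'1.npz')); c=im['color'][y0:y1,x0:x1]
    c=cv2.convertScaleAbs(cv2.resize(c,None,fx=5,fy=5,interpolation=cv2.INTER_CUBIC),alpha=1.5)
    save(n+'1c.png',c)
    hsv=cv2.cvtColor(im['color'],cv2.COLOR_RGB2HSV)
    rz=im['range_z']; v,u=np.mgrid[:384,:512]
    P=(np.stack([(u-im['K'][0,2])/im['K'][0,0]*rz,(v-im['K'][1,2])/im['K'][1,1]*rz,rz],-1)-im['t'])@im['R']
    np.save(n+'P.npy',P)
    roi=np.zeros((384,512),bool); roi[y0:y1,x0:x1]=1
    H,S,V=[hsv[...,i] for i in range(3)]
    blue=roi&(H>100)&(H<125)&(S>130)&(V>40)
    for lab,m in (('blue hi',blue&(P[...,2]>100)&(P[...,2]<140)),('foot',blue&(P[...,2]>40)&(P[...,2]<60)),('dark hi',roi&(V<60)&(P[...,2]>85)&(P[...,2]<140)),('green',roi&(H>45)&(H<90)&(S>80)),('yellow',roi&(H>22)&(H<35)&(S>90)),('orange',roi&(H>3)&(H<18)&(S>150))):
        q=P[m]; 
        if len(q): 
            a=np.argwhere(m)[:,::-1]; print(n,lab,len(q),'px',a.mean(0).round(1),a.min(0),a.max(0),'P',np.median(q,0).round(1),q.min(0).round(),q.max(0).round())
    if n=='top':
        m=(P[...,2]>22)&(P[...,2]<38)&(u>230)&(u<400)&(v>165)&(v<240)
        q=P[m][:,:2]; r=cv2.minAreaRect(q.astype(np.float32)); print('bed rect',r)
        m=(P[...,2]>150)&(P[...,2]<170)&(u>400)&(u<460)&(v>180)&(v<245); print('head',cv2.minAreaRect(P[m][:,:2].astype(np.float32)),np.median(P[m][:,2]))
E
```

```text
top blue hi 273 px [267.1 187.9] [255 181] [279 195] P [536.6 123.8 121.3] [518.  91. 104.] [557. 157. 132.]
top foot 265 px [265.4 199.8] [253 193] [278 206] P [511.9 129.3  48.2] [493.  92.  40.] [532. 165.  57.]
top dark hi 194 px [254.3 187.4] [234 178] [297 198] P [539.  189.6 116.8] [511.  41.  99.] [566. 216. 128.]
top green 10 px [284.5 182.7] [240 180] [296 187] P [565.6  41.8  32.7] [539.  39.  29.] [572. 199. 120.]
top yellow 15 px [302.  184.7] [236 182] [313 187] P [560.4  -8.5  32.8] [546. -11.  24.] [567. 210. 123.]
top orange 50 px [299.7 192.6] [297 188] [303 197] P [524.7  32.7 120.4] [513.  23. 109.] [538.  41. 126.]
bed rect ((504.8828430175781, -30.667343139648438), (215.241455078125, 473.589111328125), 2.51346492767334)
head ((474.6377868652344, -316.35662841796875), (105.67761993408203, 109.8832778930664), 81.78495788574219) 161.9143793363416
side blue hi 311 px [249.9 182. ] [240 170] [263 210] P [529.3 122.1 120.8] [507.  47. 101.] [550. 157. 126.]
side foot 482 px [245.1 206.4] [230 193] [263 219] P [512.5 115.4  48.4] [487.  85.  40.] [550. 166.  60.]
side dark hi 147 px [243.1 173.2] [230 157] [334 215] P [539.6 190.5 112.5] [506. -47.  85.] [637. 213. 123.]
side green 19 px [298.5 223.5] [280 219] [334 241] P [567.   39.9  31.8] [ 176. -363.    8.] [635.  44. 752.]
side yellow 25 px [296.9 232.1] [291 151] [334 238] P [558.   -7.7  31.8] [ 176. -363.   22.] [831. 158. 752.]
side orange 176 px [274.6 204.9] [234 148] [334 216] P [520.1  32.6 114.1] [ 176. -363.    7.] [813. 193. 752.]
```

View pics/top1c.png

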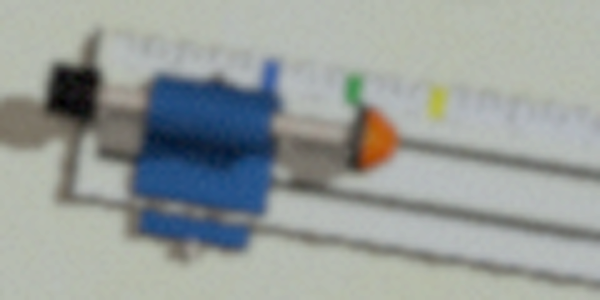

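View pics/side1c.png

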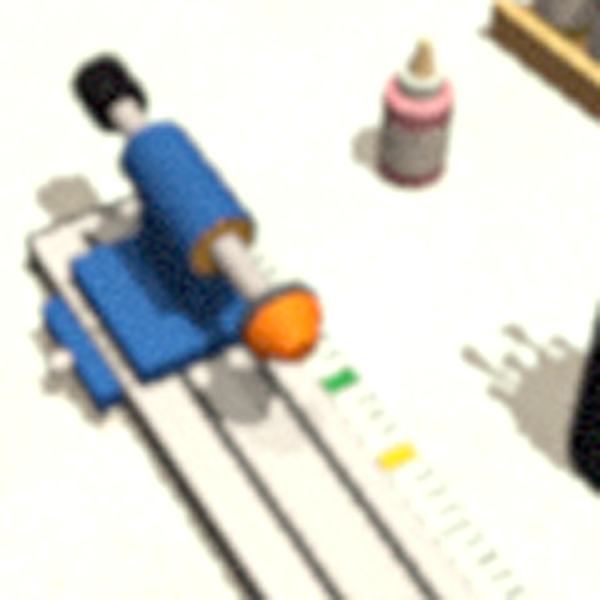

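The crops show the pointer at about top-image px (268.4,181), roughly 80 mm to +y of green. The tick bands are at crop x 271, 353 and 437. Next: two-view triangulation and the bed direction.

```bash
python3 - <<'E'
from h import *
T=dict(np.load('top1.npz'));S=dict(np.load('side1.npz'))
def tri(a,b):
    o1,d1=ray(T,*a);o2,d2=ray(S,*b)
    k=np.linalg.lstsq(np.stack([d1,-d2],1),o2-o1,rcond=None)[0]
    p,q=o1+d1*k[0],o2+d2*k[1]; return ((p+q)/2).round(1),np.linalg.norm(p-q).round(1)
tc=lambda x,y:(225+x/5-.4,165+y/5-.4); sc=lambda x,y:(215+x/5-.4,145+y/5-.4)
print('knob',tri(tc(73,91),sc(109,92)))
print('green',tri(tc(353,89),sc(339,380)),'yellow',tri(tc(437,102),sc(397,456)))
for n,c in (('blue',(271,74)),('green',(353,89)),('yellow',(437,102)),('pointer',(217,80))): print(n,onplane(T,*tc(*c),32).round(1))
P=np.load('topP.npy')
for sel,n in ((lambda P:(P[...,2]>112),'barrel'),):
    hsv=cv2.cvtColor(T['color'],cv2.COLOR_RGB2HSV);m=(hsv[...,0]>100)&(hsv[...,0]<125)&(hsv[...,1]>130)&sel(P)&(abs(P[...,0]-535)<50)&(abs(P[...,1]-124)<60)
    q=P[m];print(n,len(q),cv2.minAreaRect(q[:,:2].astype(np.float32)),q.mean(0))
E
```

```text
knob (array([551.4, 202.9, 104.5]), np.float64(2.1))
green (array([566.5,  41.8,  30.3]), np.float64(2.3)) yellow (array([559.5,  -7.9,  30.1]), np.float64(2.5))
blue [575.4  89.9  32. ]
green [567.2  41.3  32. ]
yellow [560.3  -8.5  32. ]
pointer [571.3 121.8  32. ]
barrel 260 ((537.9675903320312, 124.35816955566406), (65.93592071533203, 32.77020263671875), 84.26629638671875) [537.61374714 124.39663654 121.06469548]
```

Emit:
move_arm([
  [[-48, -34, 0, 0.17], [-96, -68, 0, 0.34], [-144, -102, 0, 0.51], [-192, -136, 0, 0.68], [-240, -170, 0, 0.85], [-288, -204, 0, 1.02], [-336, -238, 0, 1.19], [-384, -272, 0, 1.36]],
], jaw=1)

```text
clock: 1.1
tool_pos: [478.0, 208.8, 303.8]
eef_rot: [[0.122, 0.992, -0.0], [0.992, -0.122, 0.0], [0.0, -0.0, -1.0]]
force: [1.5, -0.0, 0.4]
opening: 1.002
grip_force: 0.0
```

Emit:
move_arm([
  [[-38, 36, 0, 0.015], [-77, 72, 0, 0.028], [-77, 72, 0, 0.028], [-77, 72, 0, 0.028]],
])

```text
clock: 1.6
tool_pos: [539.3, 125.6, 303.4]
eef_rot: [[0.145, 0.989, -0.001], [0.989, -0.145, 0.0], [-0.0, -0.001, -1.0]]
force: [0.2, -0.2, 0.2]
opening: 1.0
grip_force: 0.0
```

```bash
cat >> h.py <<'E'
def wristray(im,st,u,v):
    K=im['K'];dx,dy=u-K[0,2],v-K[1,2];r=np.hypot(dx,dy);th=r/K[0,0]
    d=np.array([np.sin(th)*dx/r,np.sin(th)*dy/r,np.cos(th)]) if r>0 else np.array([0,0,1.])
    M=im['T_tool_cam'];R=st['eef_rot']
    return R@M[:3,3]+st['tool_pos'],R@M[:3,:3]@d
def wplane(im,st,u,v,z):
    o,d=wristray(im,st,u,v);return o+d*(z-o[2])/d[2]
def wshot(n):
    st=manip.get_state();im=manip.get_image('wrist');save(n+'.png',im['color']);np.savez(n+'.npz',**im,tool_pos=st['tool_pos'],eef_rot=st['eef_rot']);return st,im
E
python3 - <<'E'
from h import *
st,im=wshot('w1');print(im['K'],im['T_tool_cam'].round(2),st['tool_pos'],st['eef_rot'].round(3))
E
```

```text
[[297.31863964   0.         259.30607279]
 [  0.         297.31863964 195.12943192]
 [  0.           0.           1.        ]] [[ -0.    -0.97  -0.26  64.81]
 [  1.     0.    -0.     0.24]
 [  0.    -0.26   0.97 -69.68]
 [  0.     0.     0.     1.  ]] [539.31563347 125.62559325 303.43854694] [[ 0.145  0.989 -0.001]
 [ 0.989 -0.145  0.   ]
 [-0.    -0.001 -1.   ]]
```

```bash
python3 -c "
import cv2;i=cv2.imread('w1.png') if 0 else cv2.imread('pics/w1.png');cv2.imwrite('pics/w1b.png',cv2.resize(i,(800,600),interpolation=cv2.INTER_CUBIC))"
```

```text
(no output)
```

View pics/w1b.png

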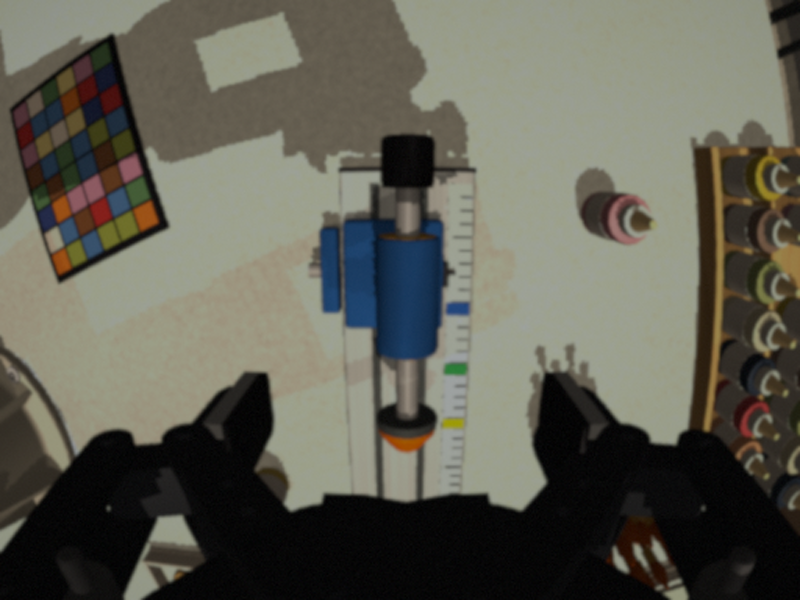

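The wrist view shows the pointer at about (452,270) and the blue, green and yellow bands at (457,309), (456,369) and (453,424). The barrel spans x 377–440 and the knob is centred at (408,160). These are in the 800x600 scaling.

```bash
python3 - <<'E'
from h import *
im=dict(np.load('w1.npz'));st=im;k=.64
W={}
for n,u,v,z in (('pointer',452,270,34),('blue',457,309,32),('green',456,369,32),('yellow',453,424,32),('knob',408,160,118),('knobL',382,160,105),('knobR',434,160,105),('barL',377,297,105),('barR',440,297,105),('face+',408,234,124),('face-',408,357,118),('cone',408,438,105)):
    W[n]=wplane(im,st,u*k-.2,v*k-.2,z);print(n,W[n].round(1), (st['eef_rot'].T@(W[n]-st['tool_pos'])).round(1))
d=W['blue']-W['yellow'];print('a',np.arctan2(d[0],d[1]),np.linalg.norm(d))
d=W['knobL']+W['knobR']-W['barL']-W['barR'];print('a2',np.arctan2(d[0],d[1]))
T=dict(np.load('top1.npz'))
# two-view heights: top vs wrist
def tri(a,n,u,v):
    o1,d1=ray(T,*a);o2,d2=wristray(im,st,u*k-.2,v*k-.2)
    s=np.linalg.lstsq(np.stack([d1,-d2],1),o2-o1,rcond=None)[0];p,q=o1+d1*s[0],o2+d2*s[1];print(n,((p+q)/2).round(1),np.linalg.norm(p-q).round(1))
tc=lambda x,y:(225+x/5-.4,165+y/5-.4)
tri(tc(353,89),'green',456,369);tri(tc(217,80),'pointer',452,270);tri(tc(73,91),'knob',408,160)
E
```

```text
pointer [573.5 121.8  34. ] [  1.2  34.7 269.4]
blue [573.8  90.8  32. ] [-29.5  39.5 271.4]
green [567.4  41.5  32. ] [-79.1  40.4 271.4]
yellow [559.7  -8.4  32. ] [-129.6   39.9  271.4]
knob [551.9 202.5 118. ] [ 77.9   1.5 185.4]
knobL [537.4 205.3 105. ] [ 78.6 -13.2 198.4]
knobR [566.7 201.1 105. ] [ 78.6  16.4 198.4]
barL [522.1 126.2 105. ] [ -1.9 -16.8 198.5]
barR [559.3 120.8 105. ] [ -1.9  20.7 198.4]
face+ [546.1 162.8 124. ] [ 37.8   1.5 179.4]
face- [535.6  90.8 118. ] [-35.    1.6 185.4]
cone [526.5  27.8 105. ] [-98.6   1.8 198.4]
a 0.1414661261184795 100.133766129374
a2 0.14142673566396033
green [567.4  41.2  31.3] 0.1
pointer [572.8 121.4  29.5] 2.3
knob [552.1 202.7 106. ] 0.7
```

Emit:
move_arm([
  [[1, 2, 40, -0.004], [1, 2, 80, -0.004], [1, 2, 115, -0.004], [1, 2, 143, -0.004], [1, 2, 143, -0.004], [1, 2, 143, -0.004]],
])

```text
clock: 2.4
tool_pos: [542.1, 127.2, 161.9]
eef_rot: [[0.139, 0.99, 0.001], [0.99, -0.139, 0.0], [0.0, 0.001, -1.0]]
force: [0.0, 0.2, 0.5]
opening: 1.003
grip_force: 0.0
```

Emit:
move_arm([
  [[0, 0, 0, 0], [0, 0, 0, 0], [0, 0, 0, 0], [0, 0, 0, 0], [0, 0, 0, 0], [0, 0, 0, 0], [0, 0, 0, 0], [0, 0, 0, 0]],
], jaw=0, newtons=60)

```text
clock: 3.4
tool_pos: [540.4, 126.6, 161.7]
eef_rot: [[0.141, 0.99, -0.003], [0.99, -0.141, 0.0], [-0.0, -0.003, -1.0]]
force: [-9.7, 1.5, 12.9]
opening: 0.427
grip_force: 59.5
```

Emit:
move_arm([
  [[-8, -1, 0, 0], [-18, -1, 0, 0], [-28, -1, 0, 0], [-38, -1, 0, 0], [-48, -1, 0, 0], [-58, -1, 0, 0], [-68, -1, 0, 0], [-74, -1, 0, 0]],
])

```text
clock: 4.4
tool_pos: [529.6, 54.8, 161.7]
eef_rot: [[0.142, 0.99, -0.001], [0.99, -0.142, 0.003], [0.003, -0.002, -1.0]]
force: [-7.8, 15.9, 10.6]
opening: 0.422
grip_force: 60.0
```

Emit:
move_arm([
  [[0, 0, 0, 0], [0, 0, 0, 0]],
])

```text
clock: 4.65
tool_pos: [529.6, 54.4, 161.7]
eef_rot: [[0.142, 0.99, -0.002], [0.99, -0.142, 0.002], [0.002, -0.002, -1.0]]
force: [-7.4, 9.4, 11.9]
opening: 0.43
grip_force: 60.2
```

```bash
python3 - <<'E'
from h import *
st,im=wshot('w2')
t=manip.get_image('top');s=manip.get_image('side');np.savez('t2.npz',**t);np.savez('s2.npz',**s)
f=lambda c,n:cv2.resize(c,n,interpolation=cv2.INTER_CUBIC)
a=f(im['color'][130:330,230:360],(390,600)) if 0 else f(im['color'][150:320,230:340],(388,600))
b=cv2.convertScaleAbs(f(t['color'][165:215,260:330],(410,293)),alpha=1.5);c=cv2.convertScaleAbs(f(s['color'][190:250,240:324],(410,293)),alpha=1.5)
save('m2.png',np.hstack([a,np.vstack([b,c,np.zeros((14,410,3),np.uint8)])]))
E
```

```text
(no output)
```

View pics/m2.png

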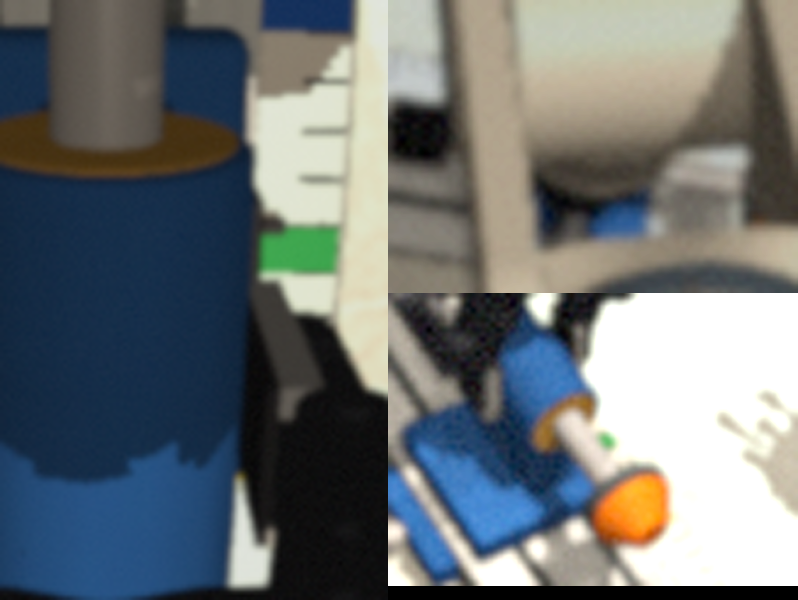

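The wrist crop shows the pointer tip at about (272,222) and the green band spanning rows 228–272 (centre about (300,250)). The pointer is still a few mm short of the middle.

```bash
python3 - <<'E'
from h import *
im=dict(np.load('w2.npz'));st=im
cx=lambda x,y:(230+x/388*110-.5,150+y/600*170-.5)
for n,x,y,z in (('ptr',272,222,32),('ptr',272,222,36),('ptr',272,222,40),('green',300,250,32),('tick',320,179,32),('tick',320,131,32),('gtop',300,228,32),('gbot',300,272,32)):
    p=wplane(im,st,*cx(x,y),z);print(n,z,(st['eef_rot'].T@(p-st['tool_pos'])).round(1))
g=cv2.cvtColor(im['color'],cv2.COLOR_RGB2GRAY); 
# dark pointer / green rows in native pixels
h=cv2.cvtColor(im['color'],cv2.COLOR_RGB2HSV)
print(g[206:232,299:314])
m=(h[...,0]>45)&(h[...,0]<85)&(h[...,1]>100);m[:, :300]=0;m[:,340:]=0
a=np.argwhere(m);print(a.mean(0),a.min(0),a.max(0))
o,d=wristray(im,st,*cx(272,222)); print('cam',o.round(1), d.round(2))
E
```

```text
ptr 32 [ -1.3  33.8 129.6]
ptr 36 [1.000e-01 3.320e+01 1.257e+02]
ptr 40 [  1.4  32.5 121.7]
green 32 [ -7.3  39.9 129.6]
tick 32 [  7.8  43.2 129.6]
tick 32 [ 17.6  42.7 129.7]
gtop 32 [ -2.6  39.7 129.6]
gbot 32 [-12.1  40.2 129.6]
[[ 34  34  33  53 104 160 203 221 225 225 225 225 225 225 225]
 [ 33  33  36  46  83 139 190 217 223 224 225 225 225 226 225]
 [ 32  36  39  47  74 124 177 207 217 218 222 224 225 225 225]
 [ 36  35  41  49  69 108 153 178 186 196 212 221 224 225 225]
 [ 34  36  41  49  60  88 118 135 142 159 188 211 220 224 224]
 [ 34  36  43  46  53  65  83  93  97 117 149 183 210 221 223]
 [ 37  36  41  46  47  48  56  62  65  75 102 144 184 206 211]
 [ 35  36  42  45  44  44  49  55  55  60  73 109 148 168 173]
 [ 35  36  42  47  46  49  57  61  63  63  69  92 118 132 135]
 [ 35  37  43  47  50  62  70  74  76  75  81  96 113 122 123]
 [ 35  38  42  50  60  78  91  97  99  98 101 109 120 123 125]
 [ 35  39  43  51  67  92 110 115 115 116 117 121 122 125 125]
 [ 34  37  43  51  71  99 117 123 125 124 124 125 125 126 126]
 [ 35  37  43  52  72 101 119 126 126 125 126 1
[... 164 characters left out ...]
103 120 126 127 126 127 126 127 126 125]
 [ 35  38  45  54  74 102 120 126 126 126 126 127 125 126 125]
 [ 35  39  47  55  75 104 121 125 126 126 125 127 126 127 125]
 [ 35  39  46  55  77 106 125 129 130 131 131 130 130 129 127]
 [ 35  40  46  59  90 125 146 151 151 153 152 153 152 147 138]
 [ 35  39  47  66 108 154 177 183 184 185 187 189 189 182 167]
 [ 34  39  49  69 114 159 183 188 190 192 200 211 214 212 205]
 [ 36  40  49  64  94 126 144 146 148 156 182 210 221 222 222]
 [ 35  42  49  58  69  83  89  91  93 110 154 197 219 225 224]
 [ 35  42  52  56  59  60  63  64  64  80 121 176 213 224 225]]
[220.46530612 313.99591837] [215 303] [226 324]
cam [539.1 118.3 231.5] [ 0.11 -0.33 -0.94]
```

Emit:
move_arm([
  [[-2, 0, 0, 0], [-4, 0, 0, 0], [-6.5, 0, 0, 0], [-6.5, 0, 0, 0], [-6.5, 0, 0, 0]],
])

```text
clock: 5.42
tool_pos: [528.7, 48.5, 161.7]
eef_rot: [[0.142, 0.99, -0.002], [0.99, -0.142, 0.003], [0.003, -0.002, -1.0]]
force: [-7.9, 13.0, 11.5]
opening: 0.425
grip_force: 60.1
```

Emit:
move_arm([
  [[0, 0, 0, 0], [0, 0, 0, 0], [0, 0, 0, 0], [0, 0, 0, 0], [0, 0, 0, 0]],
], jaw=1)

```text
clock: 6.05
tool_pos: [529.6, 46.7, 160.8]
eef_rot: [[0.141, 0.99, -0.0], [0.99, -0.141, -0.0], [-0.0, -0.0, -1.0]]
force: [-1.0, -0.5, 0.5]
opening: 1.004
grip_force: 0.0
```

Emit:
move_arm([
  [[0, 0, -30, 0], [0, 0, -80, 0], [-20, 0, -110, 0], [-70, 30, -110, 0], [-70, 30, -110, 0], [-70, 30, -110, 0]],
])

```text
clock: 6.8
tool_pos: [549.0, -26.7, 270.5]
eef_rot: [[0.142, 0.99, -0.001], [0.99, -0.142, 0.0], [0.0, -0.001, -1.0]]
force: [-0.5, 0.3, 0.1]
opening: 1.003
grip_force: 0.0
```

```bash
python3 - <<'E'
from h import *
st,im=wshot('w3')
im['color']; R=st['eef_rot']
# project approx green location
M=im['T_tool_cam'];g=np.array([567.4,41.4,32]);p=M[:3,:3].T@(R.T@(g-st['tool_pos'])-M[:3,3]);r=np.hypot(*p[:2]);th=np.arctan2(r,p[2]);u,v=im['K'][:2,2]+im['K'][0,0]*th*p[:2]/r
print(u,v,st['tool_pos'],(M[:3,3]@R.T+st['tool_pos']))
u,v=int(u),int(v);x0,y0=u-50,v-40
save('m3.png',cv2.resize(im['color'][y0:y0+80,x0:x0+100],None,fx=7,fy=7,interpolation=cv2.INTER_CUBIC));print(x0,y0)
E
```

```text
267.80546690378253 112.43434815806971 [548.99969345 -26.71015265 270.51192532] [558.48187126  37.38083063 340.20201839]
217 72
```

View pics/m3.png

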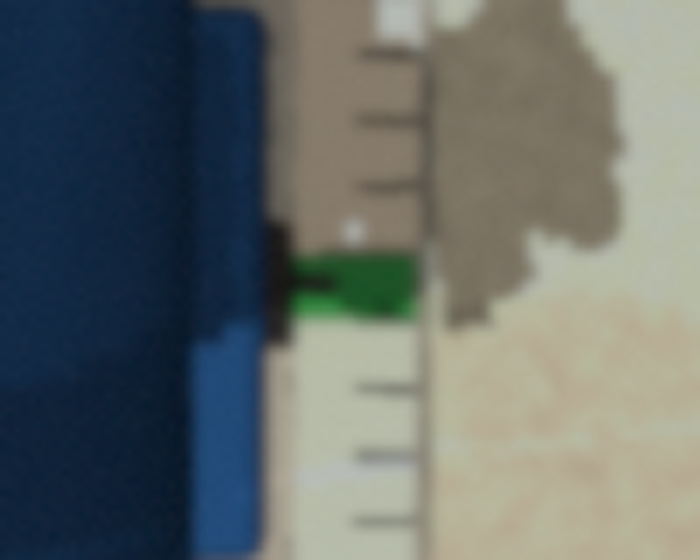

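The pointer is at row 282 and the green band spans 254–318 (middle 286), seen from almost straight above. The pointer is within 0.6 mm of the middle. Next is the knob.

Emit:
move_arm([
  [[50, -10, 0, 0], [100, -20, 0, 0], [148, -30.5, 0, 0], [148, -30.5, 35, 0], [148, -30.5, 75, 0], [148, -30.5, 110, 0], [148, -30.5, 110, 0], [148, -30.5, 110, 0]],
])

```text
clock: 7.85
tool_pos: [540.3, 124.8, 161.8]
eef_rot: [[0.14, 0.99, 0.001], [0.99, -0.14, 0.0], [0.0, 0.001, -1.0]]
force: [-0.3, -0.4, 1.3]
opening: 0.998
grip_force: 0.0
```

Emit:
move_arm([
  [[0, 0, 0, 0], [0, 0, 0, 0], [0, 0, 0, 0], [0, 0, 0, 0], [0, 0, 0, 0], [0, 0, 0, 0], [0, 0, 0, 0], [0, 0, 0, 0]],
], jaw=0, newtons=60)

```text
clock: 8.85
tool_pos: [539.8, 124.2, 161.7]
eef_rot: [[0.141, 0.99, -0.0], [0.99, -0.141, 0.0], [0.0, -0.0, -1.0]]
force: [-3.2, 1.2, 9.1]
opening: 0.329
grip_force: 58.4
```

```bash
python3 - <<'E'
from h import *
st,im=wshot('w4');t=manip.get_image('side');np.savez('s4.npz',**t)
f=lambda c,n:cv2.resize(c,n,interpolation=cv2.INTER_CUBIC)
save('m4.png',np.hstack([f(im['color'][130:384,175:345],(400,598)),cv2.convertScaleAbs(f(t['color'][140:260,210:290],(398,598)),alpha=1.4)]))
E
```

```text
(no output)
```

View pics/m4.png

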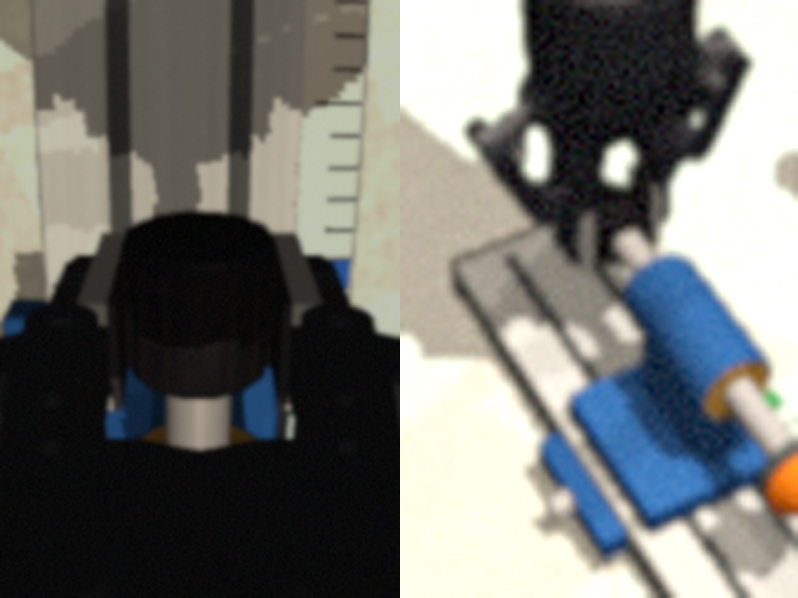

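The knob is pinched squarely between the pads in both views. Next I draw it back.

Emit:
move_arm([
  [[4, 0, 0, 0], [8, 0, 0, 0], [12, 0, 0, 0], [16, 0, 0, 0], [20, 0, 0, 0], [24, 0, 0, 0], [28, 0, 0, 0], [31, 0, 0, 0]],
])

```text
clock: 9.95
tool_pos: [544.2, 154.0, 161.7]
eef_rot: [[0.14, 0.99, -0.0], [0.99, -0.14, -0.001], [-0.001, -0.0, -1.0]]
force: [-2.3, -7.2, 9.9]
opening: 0.331
grip_force: 58.4
```

Emit:
move_arm([
  [[2, 0, 0, 0], [3.5, 0, 0, 0], [3.5, 0, 0, 0], [3.5, 0, 0, 0], [3.5, 0, 0, 0]],
])

```text
clock: 10.58
tool_pos: [544.7, 157.2, 161.7]
eef_rot: [[0.14, 0.99, -0.0], [0.99, -0.14, -0.002], [-0.002, -0.0, -1.0]]
force: [-3.0, -7.1, 10.0]
opening: 0.331
grip_force: 58.4
```

```bash
python3 - <<'E'
from h import *
st,im=wshot('w5');t=manip.get_image('side');np.savez('s5.npz',**t);print(st['tool_pos'])
f=lambda c,n:cv2.resize(c,n,interpolation=cv2.INTER_CUBIC)
save('m5.png',np.hstack([f(im['color'][194:384,195:325],(400,598)),cv2.convertScaleAbs(f(t['color'][160:240,230:284],(398,598)),alpha=1.2)]))
E
```

```text
[544.71281057 157.24103891 161.68530045]
```

View pics/m5.png

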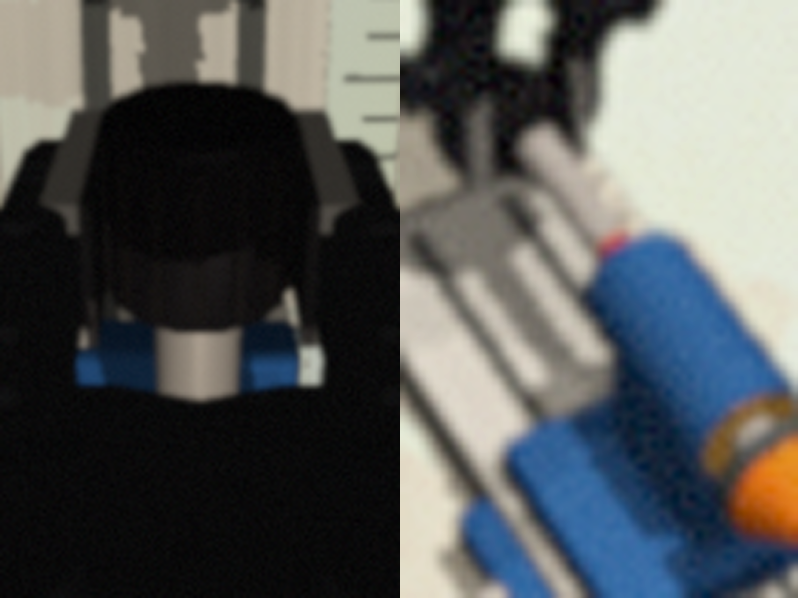

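The side crop shows red showing right behind the barrel's +y rim at about (612,243), with bare rod beyond it. The rim hides part of the ring, so I check numerically for slip, tailstock shift and ring position.

```bash
python3 - <<'E'
from h import *
w4=dict(np.load('w4.npz'));w5=dict(np.load('w5.npz'));s4=dict(np.load('s4.npz'));s5=dict(np.load('s5.npz'))
g=lambda a:cv2.cvtColor(a['color'],cv2.COLOR_RGB2GRAY).astype(np.float32)
def tm(a,b,x0,y0,x1,y1,m=6):
    r=cv2.matchTemplate(g(b)[y0-m:y1+m,x0-m:x1+m],g(a)[y0:y1,x0:x1],cv2.TM_CCOEFF_NORMED);_,v,_,l=cv2.minMaxLoc(r)
    x,y=l
    sub=lambda p,q,s:(p-s)/(2*(p+s-2*q)) if 0<x<2*m and 0<y<2*m else 0
    return v,x-m+sub(r[y,x-1],r[y,x],r[y,x+1]),y-m+sub(r[y-1,x],r[y,x],r[y+1,x])
print('knob in wrist',tm(w4,w5,232,228,290,298))
print('foot side',tm(s4,s5,240,212,258,245),'barrel', tm(s4,s5,255,192,285,222))
# wrist: knob lower rim profile down the middle column
for w in (w4,w5): print(g(w)[285:306,259:262].mean(1).round().astype(int))
h=cv2.cvtColor(s5['color'],cv2.COLOR_RGB2HSV)
m=((h[...,0]<6)|(h[...,0]>170))&(h[...,1]>90)&(h[...,2]>60);m[:,:250]=0;m[:180]=0;m[:,266:]=0;m[200:]=0
a=np.argwhere(m)[:,::-1];print(a.tolist())
# bed frame: axis line through barrel; y' along bed
by=np.array([.141,.99,0]);ref=np.array([567.4,41.4,0])
for u,v in a:
    p=onplane(s5,u,v,110);print(u,v,p.round(1),'along',((p-ref)@by).round(1),h[v,u])
print('knob along',((np.array(w5['tool_pos'])-ref)@by))
E
```

```text
knob in wrist (0.8733569979667664, np.float32(-0.039113753), np.float32(-0.91417295))
foot side (0.9835407137870789, np.float32(-0.027915612), np.float32(-0.0153028285)) barrel (0.9772664308547974, np.float32(0.08124231), np.float32(0.11424244))
[ 23  24  23  23  22  23  22  22  22  19  22  20  23  43  91 136 154 157
 156 157 156]
[ 21  23  21  22  22  22  23  21  22  21  20  22  22  37  85 133 152 155
 154 155 155]
[[259, 191], [258, 192], [259, 192], [257, 193]]
259 191 [534.7  93.7 110. ] along 47.1 [  3  91 157]
258 192 [531.1  92.6 110. ] along 45.6 [  0 111 147]
259 192 [532.9  91.3 110. ] along 44.5 [172 121 137]
257 193 [527.5  91.6 110. ] along 44.1 [175 102 112]
knob along 111.48373481042293
```

```bash
python3 -c "
from cell import manip
s=manip.get_state();print(s['tool_pos'],s['force'],s['grip_force']);print(manip.sign_off())"
```

```text
[544.71353016 157.23834377 161.7034725 ] [-2.48049298 -7.30113852  9.37773806] 58.368741273880005
the job is handed in; nothing more can be done
None
```

The job is handed in: the pointer is within about 0.6 mm of the green mark's middle, and the arm is still holding the knob drawn back about 33 mm, so the whole red ring stands about 3 mm clear of the barrel by my measurements.

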